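# Set up slanting torch light on a pottery bowl

### The arm

A 6-joint arm with a two-finger parallel gripper is mounted at the origin on the work surface. World frame = base frame: x ahead of the robot, y to its left, z up, the work surface at z = 0. Lengths are in m, angles in rad, forces in N, time in s.
With the tool pointing down it reaches from about 0.25 to 0.8 m from the base axis. Payload 8.5 kg.
Tool frame: the origin (TCP) lies midway between the tips of the shut fingers; the grasp point (between the pads) lies 19 mm behind it (robot.grasp_offset is the distance from the TCP to the grasp point, in m); z points along the fingers, y is the line along which they close (so a half turn about z gives the same grasp; the last joint's range is limited). The gripper opens to 85 mm and grips with 20 to 120 N. Pads are 22 mm wide; open, the fingers measure 114 mm over their backs; the gripper's body (76 mm by 85 mm) begins 54 mm behind the grasp point. The pads swing forward as they close: fully open they stand 13 mm farther back than shut.
Start: joints at [1.341, 0.238, -0.013, 1.319, 0, 1.571], TCP at [0.12, 0.511, 0.211] pointing down, gripper open.
Joint ranges: [-2.66, 2.66], [-1.03, 1.9], [-1.14, 1.46], [-1.82, 2.27], [-1.45, 1.34], [-3.14, 3.14]. Speed limits (rad/s): [2.22, 2.22, 2.79, 3.14, 3.14, 3.14].

### API

Orientations are given as [roll, pitch, yaw] about the fixed x, y, z axes, in that order (R = Rz(yaw) Ry(pitch) Rx(roll)).
In Python, from bench import robot, cams gives the robot as it stands. The module is installed in compiled form; this text tells all that it offers.
- The arm moves only by the tool play_rows, never from a script. Its argument "motion" is a list of rows, each a list of 3 entries, a list of its own where there are three numbers: the shift along the tool's x, y, z as a fraction of full scale, then the turn about the tool's z as a fraction of full scale, then the finger opening in mm, from 0 to 85.4. A call has 1 to 12 rows; each row is the pose to reach, as a shift and turn from the pose commanded when the call began, along the tool's axes at that moment, turning the shorter way round; what a row does not reach only later rows make up. Full scale, the value 1, is 0.5 m for a shift and pi rad for a turn. A row lasts 1/10 s, in which the tool goes at most 50 mm and 8.59 degrees, less where a joint would pass 70% of its speed; a pose out of reach is approached as far as the arm can. A call with a number of a shift or a turn outside -1 to 1 is refused whole. A call with a gripper value outside its range is refused whole. The fingers move at their own pace and stop on an object; "force" is the grip in N (left out, the last holds). Time passes only in rows, so rows that repeat a pose let the fingers close. It gives the time, the measured TCP pose, the force, the opening and the grip force at its end, in the units of the state.
- robot.get_state(): the state, without advancing time (a new reading comes with each control period).
- cams.get_image(name): name is "scene" or "top" or "wrist"; returns the picture (384x512x3 uint8, red, green, blue); there is no depth.
- cams.camera_info(name): a dict with "fx", "fy", "cx", "cy" (pixels), "rvec" (rotation vector, rad) and "tvec" (3), from world to camera coordinates, as OpenCV has them. Camera axes: x right, y down, z forward; pixel columns grow to the right and rows downward; lengths in m; the calibration is good to about 2 mm. A picture is of the moment at which its call begins: read the wrist's pose just before it. camera_info takes no time and is no camera call; for the wrist camera it gives the pose at the moment of the call.
- robot.sign_off(): hands the job in; it is judged then, once.
Trained networks look in the newest picture that a camera, given by its name, has taken for a name from the list of things; names that differ only in an ending like _2 or _b are one class to them, and where a whole thing is asked for, a point or a joint stands for the part that bears it (a point fixed in the world has none). Each returns a list of dicts, best first, with "score" (0 to 1); they miss things now and then, are a little off and sometimes report something else, mostly with a low value. They report only what shows in the picture. A call takes as long as a camera call.
- cams.search_frame(thing, camera): "point" ([x, y, z] in m, in world coordinates, good to about 4 mm: the middle of the surface that is visible of it).
- cams.silhouettes(thing, camera): "pixels" (384x512 bool, what is visible of it).
The state is a dict: "time": time; "joint_positions": joint angles; "qvel": joint speeds; "joint_efforts": joint torques, N m; "position": TCP position; "ee_rot": TCP orientation; "force": force on the tool from outside, world axes, zero at the start; "ft_torque": the same for the moment, N m; "finger_gap": finger opening in m; "finger_force": force on a finger pad.
Only numpy, scipy, OpenCV 4.12 (cv2) and the standard library are available. Lean on these libraries where they do the work, as an engineer would, in place of code of your own. Each camera call takes 0.05 s, during which the arm holds its last target. There are 200 camera calls.

### The job

Get the terracotta bowl ready for its slanting-light photograph: first push the open kit drawer under it fully home until it clicks into its catch, then draw the yellow torch straight up out of its stand and lean it over to about 45 degrees, lamp end down, held up in the air with the lamp about 15 cm from the bowl and its beam aimed at the middle of the bowl. Finish while still holding the torch there, steady; do not touch the bowl, and leave the striped rod, the jar and the grey carton where they are.

Things in the scene. Friction and masses are not known exactly. Their poses are not given: they have to be found in the camera images.
- kit_drawer0 (a joint): how far the kit drawer stands open (m): 0 = fully home, larger = farther out to -x of kit. Starts 0.05 to 0.09. Slides with about 1 N of friction; a sprung ball catch resists with about 5 N more between 0.015 and 0.007, and from about 0.0025 draws the drawer home by itself against a hard stop at 0
- kit_drawer0_handle (a point): middle of the drawer's steel bar handle, 110 mm long (along the y axis of kit), a round bar about 10 mm thick, standing 35 mm out from the drawer's front face, 60 mm above the table; moves with the drawer. The bar can be pushed from in front by closed fingertips pointing down, to either side of or at its middle
- kit: grey low cabinet, 220 x 220 mm, 100 mm high, fixed to the table; origin at the centre of its underside, z up, -x is its front, where the drawer (white front 15 mm thick, 70 mm high) comes out, y along the front. Its yaw varies within 0.2 rad
- bowl: terracotta clay bowl, rim diameter 116 mm, 55 mm high, standing loose on top of the cabinet near its middle; origin at the centre of its underside, z up. Not to be touched
- bowl_rim (a point): centre of the bowl's mouth, 55 mm above its underside: the point to aim the beam at
- stand: grey block, 75 x 190 mm, 75 mm high, fixed to the table, with two round wells 43 mm wide and 65 mm deep, open at the top, at y = -55 and +55 mm of its frame (x = 0); origin at the centre of its underside, z up. The torch stands in one well, the striped rod in the other; which is which varies
- torch: yellow torch, 170 mm long, 0.13 to 0.25 kg, standing lamp end down in a well of the stand (lens 10 mm above the table, tail 105 mm above the stand). Black head 38 mm wide for the first 34 mm, tapering by 48 mm to a round yellow barrel 28 mm wide up to the tail. Origin at the centre of the lens (lamp end), z from lens to tail: the beam shines along -z. Its yaw does not matter
- torch_grip (a point): point on the torch's axis 125 mm from the lens, in the free part of the barrel: a good place to grip
- rod: red and white striped photo scale rod, 22 mm thick, 142 mm high on a black foot 38 mm wide, standing in the stand's other well; origin at the centre of its underside, z up. To be left alone
- carton: grey lidded archive carton, 126 x 166 mm, 51 mm high, on the table; origin at the centre of its underside. To be left alone
- jar: small amber jar with white cap, 52 mm wide, 70 mm high, on the table; origin at the centre of its underside. To be left alone

How it is judged:
On the way, in this order (a step that is already met when the one before it is completed fails the run):
1. the drawer is fully home in its catch (within 3 mm) (value of joint kit_drawer0 below 0.003 m), for 0.2 s.
2. the torch is drawn up, lens at least 5 mm above the stand's top, in the fingers (z of torch in the frame of stand above 0.08 m and contact force between the fingers and torch above 2 N), for 0.1 s.
At the end, for the whole second after the job is handed in: Drawer home within 3 mm; torch still, held by the fingers alone, lens over 170 mm up, leaning 27-63 deg from upright with the lamp down; lens 80-240 mm from the bowl mouth's centre along the beam, beam axis within 35 mm of it each way sideways; bowl within 10 mm of its start (value of joint kit_drawer0 below 0.003 m and contact force between the fingers and torch above 2 N and height (world z) of torch above 0.17 m and angle between torch's own z axis and vertical between 0.47 and 1.1 rad and x of bowl_rim in the frame of torch between -0.035 and 0.035 m and y of bowl_rim in the frame of torch between -0.035 and 0.035 m and z of bowl_rim in the frame of torch between -0.24 and -0.08 m and linear speed of torch below 0.02 m/s and angular speed of torch below 0.15 rad/s and contact force between torch and stand below 0.2 N and contact force between torch and kit below 0.2 N and contact force between torch and bowl below 0.2 N and contact force between torch and rod below 0.2 N and contact force between torch and carton below 0.2 N and contact force between torch and jar below 0.2 N and distance of bowl from where it was at the start of the episode below 0.01 m); the arm keeps its last pose, push and grip.
It fails at once if the bowl is touched by the robot or the torch (contact force between bowl and the arm above 0.5 N or contact force between bowl and the fingers above 0.5 N or contact force between bowl and torch above 0.5 N).
It fails at once if the bowl is moved by more than 10 mm (distance of bowl from where it was at the start of the episode above 0.01 m).
It fails at once if the striped rod is moved by more than 20 mm (distance of rod from where it was at the start of the episode above 0.02 m).
It fails at once if the carton is moved by more than 20 mm (distance of carton from where it was at the start of the episode above 0.02 m).
It fails at once if the jar is moved by more than 20 mm (distance of jar from where it was at the start of the episode above 0.02 m).
It also fails if it takes over 51 s, if anything falls off the work surface, if the arm or the gripper's body presses on something with over 40 N, if the wrist force passes 120 N, or if a joint passes its speed limit or range.

## Working session

There is one attempt and no reset: what is moved stays moved. The work goes in short steps, Python scripts to look and compute and a tool call to move; the robot and the scene stay as the last step left them, time stands still between calls to the robot, and variables do not carry over. Pictures are saved under pics/ and viewed, at most 10 in all, crops included, and the job is handed in when it is done.

Besides the shell and the picture viewer there is one more tool, called after "Request:" in YAML: its name, and indented under it one key for each argument. play_rows: Moves the arm, as the interface text tells. Its arguments: {"type":"object","properties":{"motion":{"type":"array","items":{"type":"array"}},"force":{"type":"number"}},"required":["motion"]}

```bash
mkdir -p pics; python3 - <<'E'
from bench import robot,cams
import cv2
for c in ["scene","top"]:
    cv2.imwrite(f"pics/{c}0.png",cams.get_image(c)[:,:,::-1])
    for t in ["kit_drawer0_handle","kit","bowl","stand","torch","rod","carton","jar"]:
        r=cams.search_frame(t,c)
        print(c,t,[( [round(float(v),3) for v in d["point"]],round(d["score"],2)) for d in r[:2]])
s=robot.get_state();print(s)
E
```

```text
scene kit_drawer0_handle [([0.546, -0.2, 0.075], 0.87)]
scene kit [([0.78, -0.16, 0.093], 0.74)]
scene bowl [([0.458, 0.267, 0.133], 0.36)]
scene stand [([0.484, 0.212, 0.062], 0.84)]
scene torch [([0.459, 0.268, 0.131], 0.95)]
scene rod [([0.468, 0.155, 0.113], 0.77), ([0.778, -0.161, 0.094], 0.38)]
scene carton [([0.759, 0.2, 0.054], 0.7), ([0.487, 0.216, 0.058], 0.58)]
scene jar [([0.549, -0.442, 0.045], 0.78)]
top kit_drawer0_handle [([0.571, -0.21, 0.033], 0.8)]
top kit [([0.653, -0.195, 0.1], 0.9)]
top bowl [([0.732, -0.184, 0.127], 0.85)]
top stand [([0.452, 0.204, 0.078], 0.59)]
top torch [([0.446, 0.265, 0.152], 0.71)]
top rod [([0.457, 0.147, 0.102], 0.62), ([0.573, -0.209, 0.034], 0.26)]
top carton [([0.731, 0.197, 0.051], 0.83), ([0.453, 0.204, 0.073], 0.68)]
top jar [([0.531, -0.442, 0.073], 0.8), ([0.576, -0.213, 0.034], 0.48)]
{'time': 0.9, 'joint_positions': array([ 1.34101092e+00,  2.38170354e-01, -1.34977970e-02,  1.31918237e+00,
        5.75229837e-06,  1.57082557e+00]), 'qvel': array([-8.12914284e-04, -8.17158540e-04,  5.69308042e-05, -6.53302006e-04,
       -6.47687333e-04, -1.24909207e-03]), 'joint_efforts': array([ 1.05659135e-04, -5.38566399e+01,  3.46694684e+01,  2.68088494e-03,
        4.24389339e-05, -1.37565650e-06]), 'position': array([0.11956818, 0.51116469, 0.21059264]), 'ee_rot': array([-3.14153846e+00, -5.75071362e-06,  2.91177801e+00]), 'force': array([-0.56119154,  0.17327523,  0.97588374]), 'ft_torque': array([-0.01983562,  0.02062524,  0.01875434]), 'finger_force': 0.0, 'finger_gap': 0.08548187502636259}
```

View pics/scene0.png

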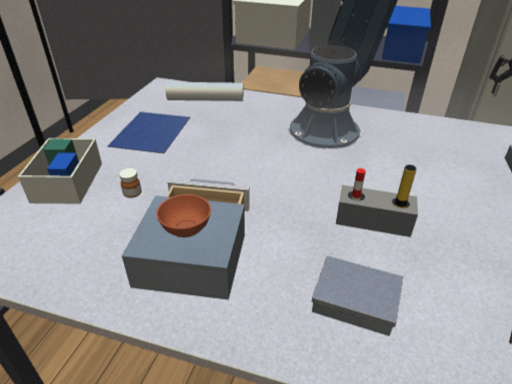

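View pics/top0.png

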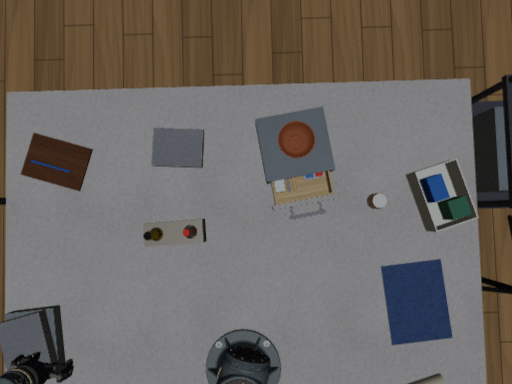

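Scene: the bowl is on the cabinet (scene 185,212), the drawer opens towards the robot, and the torch is the yellow barrel at (407,185). In the top view the handle is at (307,210), the torch at (152,234) and the rod at (190,231). Next I measure these precisely.

```bash
cat > h.py <<'E'
from bench import robot,cams
import cv2,numpy as np
from scipy.spatial.transform import Rotation as Ro
def ray(c,uv):
    i=cams.camera_info(c);R=cv2.Rodrigues(np.array(i["rvec"],float))[0];t=np.array(i["tvec"],float).ravel()
    uv=np.atleast_2d(uv).astype(float)
    d=np.c_[(uv[:,0]-i["cx"])/i["fx"],(uv[:,1]-i["cy"])/i["fy"],np.ones(len(uv))]@R
    return -R.T@t,d
def at(c,uv,z):
    o,d=ray(c,uv);return o+d*((z-o[2])/d[:,2])[:,None]
def proj(c,P):
    i=cams.camera_info(c);K=np.array([[i["fx"],0,i["cx"]],[0,i["fy"],i["cy"]],[0,0,1]])
    return cv2.projectPoints(np.atleast_2d(P).astype(float),np.array(i["rvec"],float),np.array(i["tvec"],float),K,None)[0][:,0]
def mask(t,c):
    r=cams.silhouettes(t,c);return (r[0]["pixels"],r[0]["score"]) if r else (None,0)
E
python3 - <<'E'
from h import *
np.set_printoptions(precision=3,suppress=True)
im=cams.get_image("top").copy()
print(at("top",[[256,192]],0),ray("top",[[256,192]])[0])
vis=cv2.resize(im,None,fx=1,fy=1)
col={"kit":(255,0,0),"kit_drawer0_handle":(0,255,0),"bowl":(0,0,255),"stand":(255,255,0),"torch":(255,0,255),"rod":(0,255,255)}
for t,z in [("kit",.1),("kit_drawer0_handle",.06),("bowl",.155),("stand",.075),("torch",.18),("rod",.15)]:
    m,s=mask(t,"top")
    if m is None: print(t,None);continue
    cs=max(cv2.findContours(m.astype('uint8'),0,2)[0],key=cv2.contourArea)
    cv2.drawContours(vis,[cs],-1,col[t],1)
    P=at("top",cs[:,0],z)[:,:2].astype('float32')
    print(t,round(s,2),m.sum(),cv2.minAreaRect(P),cv2.boxPoints(cv2.minAreaRect(P)).tolist() if t in("kit","stand") else cv2.minEnclosingCircle(P))
c=np.hstack([cv2.resize(x[90:260,130:390],None,fx=1.5,fy=1.5,interpolation=cv2.INTER_NEAREST) for x in(im,vis)])
c=np.vstack([cv2.resize(im[95:225,240:345],(480,594))]) 
cv2.imwrite("pics/crop1.png",cv2.hconcat([cv2.resize(im[95:225,245:345],(400,520),interpolation=2),cv2.resize(vis[95:225,245:345],(400,520),interpolation=0)])[:,:,::-1])
E
```

```text
[[ 0.578 -0.058  0.   ]] [ 0.512 -0.072  1.454]
kit 0.69 1157 ((0.4508725106716156, 0.20350214838981628), (0.07579947263002396, 0.19768503308296204), 2.902305841445923) [[0.4080166816711426, 0.30029889941215515], [0.4180260896682739, 0.10286743938922882], [0.4937283396720886, 0.10670539736747742], [0.4837189316749573, 0.30413687229156494]]
kit_drawer0_handle 0.86 1966 ((0.5584224462509155, -0.21464300155639648), (0.13508394360542297, 0.21470923721790314), 9.482516288757324) ((0.5708334445953369, -0.2127547562122345), 0.11226038634777069)
bowl 0.62 1090 ((0.7268202304840088, -0.18432721495628357), (0.1101231649518013, 0.11255300790071487), 43.14805221557617) ((0.7264847755432129, -0.18471086025238037), 0.057740598917007446)
stand 0.81 1148 ((0.44942614436149597, 0.20711979269981384), (0.07766251266002655, 0.19886940717697144), 2.7932729721069336) [[0.40579530596733093, 0.30454400181770325], [0.41548672318458557, 0.10591088980436325], [0.493056982755661, 0.10969558358192444], [0.48336556553840637, 0.30832868814468384]]
torch 0.65 144 ((0.4517809748649597, 0.2505955696105957), (0.02967439778149128, 0.051811203360557556), 4.227022171020508) ((0.45030808448791504, 0.25048673152923584), 0.026764050126075745)
rod 0.43 1159 ((0.4539910554885864, 0.19231513142585754), (0.07177193462848663, 0.18822716176509857), 2.4505362510681152) ((0.45627570152282715, 0.19253166019916534), 0.09788060188293457)
```

View pics/crop1.png

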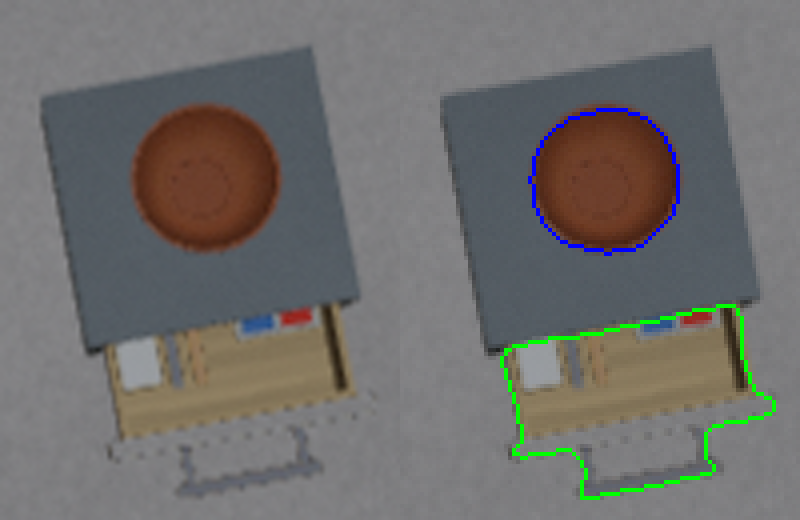

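The crop shows the kit top corners at crop (42,98), (312,47), (358,298), (90,348), the bar from (182,490) to (320,467), and the rim centred at (205,177). The bowl mask fits. The kit mask actually outlined the stand, so I'll use the corners instead.

```bash
python3 - <<'E'
from h import *
np.set_printoptions(precision=4,suppress=True)
f=lambda a:np.array([[245+x/4-.4,95+y/4-.4] for x,y in a])
k=at("top",f([(42,98),(312,47),(358,298),(90,348)]),.1)[:,:2]
print(k,np.linalg.norm(k-np.roll(k,-1,0),axis=1)); C=k.mean(0)
ax=(k[0]+k[1]-k[2]-k[3]);ay=(k[0]+k[3]-k[1]-k[2]); 
yaw=(np.arctan2(ax[1],ax[0])+np.arctan2(-ay[0],ay[1]))/2
h=at("top",f([(182,490),(320,467)]),.062)[:,:2];H=h.mean(0)
R=np.array([[np.cos(yaw),-np.sin(yaw)],[np.sin(yaw),np.cos(yaw)]])
print("C",C,"yaw",yaw,"handle",h,np.linalg.norm(h[0]-h[1]),"in kit",(H-C)@R)
b=at("top",f([(205,177)]),.155);print("rim",b, "in kit",(b[0,:2]-C)@R)
# stand / torch tail: yellow-ish pixels in scene & top
for c in("top","scene"):
    cams.get_image(c)
    for t in ("torch","rod"):
        m,s=mask(t,c)
        v,u=np.nonzero(m);print(c,t,s,m.sum(),u.min(),u.max(),v.min(),v.max())
        if t=="torch":
            pts=np.argwhere(m)[:,::-1];pca=np.linalg.svd(pts-pts.mean(0),full_matrices=0)[2][0];print(pts.mean(0),pca)
S=np.array([.4497,.2055]);y=np.deg2rad(2.8)
for s in(-1,1):
    for l in (55,):
        p=S+s*.055*np.array([-np.sin(y),np.cos(y)])
        print(s,p,[proj(c,[[*p,.18],[*p,.075]]).tolist() for c in("top","scene")])
E
```

```text
[[ 0.8057 -0.0618]
 [ 0.8405 -0.2778]
 [ 0.639  -0.307 ]
 [ 0.6052 -0.0945]] [0.2188 0.2036 0.2152 0.2032]
C [ 0.7226 -0.1853] yaw 0.15575238003120037 handle [[ 0.4909 -0.1662]
 [ 0.5065 -0.2781]] 0.11291028548133479 in kit [-0.2269 -0.0017]
rim [[ 0.7294 -0.1847  0.155 ]] in kit [ 0.0068 -0.0005]
top torch 0.67 187 143 162 228 240
[152.631  234.6845] [-0.9733  0.2294]Traceback (most recent call last):
  File "<stdin>", line 17, in <module>
    return _wrapfunc(a, 'nonzero')
    return _wrapit(obj, method, *args, **kwds)
    result = getattr(arr, method)(*args, **kwds)
ValueError: Calling nonzero on 0d arrays is not allowed. Use np.atleast_1d(scalar).nonzero() instead.
```

```bash
cat >> h.py <<'E'
def go(*targets):
    "print (x,y,z,yaw) TCP targets as row entries, from the present pose"
    s=robot.get_state();p=np.array(s["position"]);R=Ro.from_euler("xyz",s["ee_rot"]).as_matrix()
    print("t",round(s["time"],2),"p",p.round(4),"rpy",np.round(s["ee_rot"],4),"F",np.round(s["force"],1),"gap",round(s["finger_gap"],4),round(s["finger_force"],1),"q",np.round(s["joint_positions"],2))
    for t in targets:
        d=R.T@(np.array(t[:3])-p)/.5
        dy=(t[3]-s["ee_rot"][2]+np.pi)%(2*np.pi)-np.pi
        print(t,"->",d.round(4).tolist(),round(-dy/np.pi,4))
E
python3 - <<'E'
from h import *
go((.439,-.2315,.15,.156))
E
```

```text
t 1.4 p [0.1196 0.5111 0.2106] rpy [-3.1414 -0.      2.9117] F [-0.7 -0.1 -0.2] gap 0.0852 0.0 q [ 1.34  0.24 -0.01  1.32  0.    1.57]
(0.439, -0.2315, 0.15, 0.156) -> [-0.9604, -1.3007, 0.1213] 0.8772
```

Request:
play_rows:
  motion:
    - [[-0.48,-0.65,0.06],0.44,0]
    - [[-0.48,-0.65,0.06],0.44,0]
    - [[-0.48,-0.65,0.06],0.44,0]
    - [[-0.48,-0.65,0.06],0.44,0]
    - [[-0.48,-0.65,0.06],0.44,0]
    - [[-0.48,-0.65,0.06],0.44,0]
    - [[-0.48,-0.65,0.06],0.44,0]
    - [[-0.48,-0.65,0.06],0.44,0]
    - [[-0.48,-0.65,0.06],0.44,0]
    - [[-0.48,-0.65,0.06],0.44,0]
    - [[-0.48,-0.65,0.06],0.44,0]

```text
time: 2.5
position: [0.2795, 0.1394, 0.1807]
ee_rot: [3.141, -0.0, 1.527]
force: [-0.1, 0.1, 0.1]
finger_gap: -0.0001
finger_force: 0.0
```

```bash
python3 -c "
from h import *
go((.439,-.2315,.15,.156))"
```

```text
t 2.5 p [0.2795 0.1394 0.1807] rpy [ 3.1412e+00 -2.0000e-04  1.5269e+00] F [-0.1  0.1  0.1] gap -0.0001 0.0 q [ 0.46 -0.12 -0.48  1.21 -0.    2.08]
(0.439, -0.2315, 0.15, 0.156) -> [-0.7271, 0.3512, 0.0615] 0.4364
```

Request:
play_rows:
  motion:
    - [[-0.727,0.351,0.06],0.437,0]
    - [[-0.727,0.351,0.06],0.437,0]
    - [[-0.727,0.351,0.06],0.437,0]
    - [[-0.727,0.351,0.06],0.437,0]
    - [[-0.727,0.351,0.06],0.437,0]
    - [[-0.727,0.351,0.06],0.437,0]
    - [[-0.727,0.351,0.06],0.437,0]
    - [[-0.727,0.351,0.06],0.437,0]
    - [[-0.727,0.351,0.06],0.437,0]
    - [[-0.727,0.351,0.06],0.437,0]
    - [[-0.727,0.351,0.06],0.437,0]

```text
time: 3.6
position: [0.4393, -0.2294, 0.1504]
ee_rot: [-3.141, 0.001, 0.161]
force: [-0.8, 1.0, 0.7]
finger_gap: 0.0001
finger_force: 0.0
```

```bash
python3 - <<'E'
from h import *
d=np.array([np.cos(.156),np.sin(.156)]);H=np.array([.4987,-.2222])
g=lambda a,z:(*(H+a*d),z,.156)
cv2.imwrite("pics/wrist1.png",cams.get_image("wrist")[:,:,::-1])
go(g(-.06,.045),g(-.02,.045),g(.05,.045),g(.0625,.045))
E
```

```text
t 3.65 p [ 0.4393 -0.2292  0.1506] rpy [-3.1412e+00  4.0000e-04  1.6220e-01] F [-0.1  0.2 -0.1] gap 0.0002 0.0 q [-0.48  0.22 -0.2   1.16  0.    2.5 ]
(np.float64(0.4394286005983027), np.float64(-0.23152208200803237), 0.045, 0.156) -> [-0.0004, 0.0047, 0.2113] 0.002
(np.float64(0.4789428668661009), np.float64(-0.22530736066934412), 0.045, 0.156) -> [0.0796, 0.0052, 0.2112] 0.002
(np.float64(0.5480928328347477), np.float64(-0.21443159832663972), 0.045, 0.156) -> [0.2195, 0.0061, 0.2112] 0.002
(np.float64(0.5604410410434346), np.float64(-0.21248949790829963), 0.045, 0.156) -> [0.2445, 0.0062, 0.2112] 0.002
```

View pics/wrist1.png

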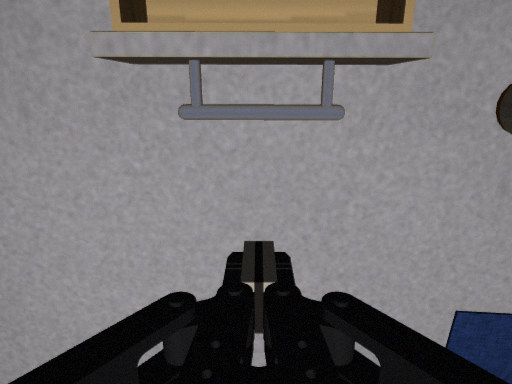

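The wrist view shows the bar (180–345, row 112) straight ahead and centred on the closed fingers (col 259). Lower and push.

Request:
play_rows:
  motion:
    - [[0,0.005,0.1],0.002,0]
    - [[0,0.005,0.21],0.002,0]
    - [[0,0.005,0.21],0.002,0]
    - [[0.06,0.005,0.21],0.002,0]
    - [[0.1,0.005,0.21],0.002,0]
    - [[0.13,0.005,0.21],0.002,0]
    - [[0.16,0.005,0.21],0.002,0]
    - [[0.19,0.005,0.21],0.002,0]
    - [[0.2,0.006,0.21],0.002,0]
    - [[0.21,0.006,0.21],0.002,0]
    - [[0.22,0.006,0.21],0.002,0]

```text
time: 4.75
position: [0.5486, -0.2159, 0.0466]
ee_rot: [3.141, -0.0, 0.151]
force: [-0.4, -0.1, -0.2]
finger_gap: -0.0002
finger_force: 0.6
```

```bash
python3 - <<'E'
from h import *
im=cams.get_image("top")
cv2.imwrite("pics/top2.png",cv2.resize(im[95:225,240:345],None,fx=4,fy=4)[:,:,::-1])
go()
E
```

```text
t 4.8 p [ 0.5495 -0.216   0.0464] rpy [ 3.1412e+00 -8.0000e-04  1.5120e-01] F [1.7 0.2 0.1] gap -0.0001 0.0 q [-0.37  0.45 -0.14  0.98  0.    2.62]
```

View pics/top2.png

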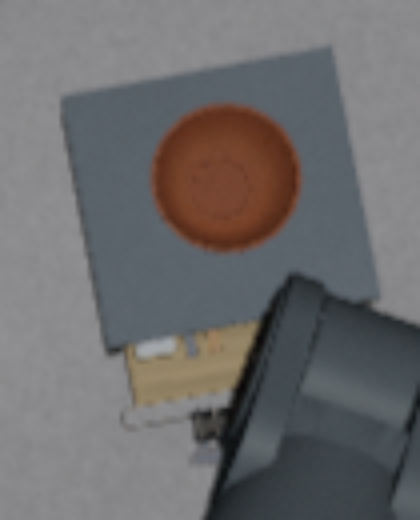

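```bash
python3 - <<'E'
from h import *
f=lambda P:((proj("top",P)-[240,95]+.4)*4).round().tolist()
p=np.array(robot.get_state()["position"]);d=np.array([np.cos(.156),np.sin(.156),0]);n=np.array([-d[1],d[0],0])
print("TCP col",f([p,p+[0,0,.05],p+[0,0,.1]]))
b=p+.016*d;b[2]=.06
print("bar if touching", f([b,b+.055*n,b-.055*n]))
b[2]=.07;print("front face top edge",f([b+.035*d+.09*n,b+.035*d-.09*n,b+.05*d+.09*n]))
# measured: handle left end (205,455); front left top corner (122,410)
print(at("top",[[240+205/4-.4,95+455/4-.4]],.06),at("top",[[240+125/4-.4,95+410/4-.4]],.07))
E
```

```text
TCP col [[259.0, 416.0], [266.0, 415.0], [273.0, 413.0]]
bar if touching [[257.0, 397.0], [191.0, 409.0], [324.0, 384.0]]
front face top edge [[141.0, 374.0], [360.0, 333.0], [137.0, 355.0]]
[[ 0.51903788 -0.16966618  0.06      ]] [[ 0.55685892 -0.10572592  0.07      ]]
```

The picture shows the bar end at (205,455), behind the fingers. They slipped past the bar and pushed the drawer front instead, closing it about 30 mm. I'll lift out, back off, go lower and push the bar properly.

Request:
play_rows:
  motion:
    - [[-0.006,0,0],0,0]
    - [[-0.006,0,-0.1],0,0]
    - [[-0.006,0,-0.2],0,0]
    - [[-0.006,0,-0.2],0,0]
    - [[-0.1,0.005,-0.2],0,0]
    - [[-0.16,0.005,-0.2],0,0]
    - [[-0.16,0.005,-0.2],0,0]
    - [[-0.16,0.005,-0.1],0,0]
    - [[-0.16,0.005,0],0,0]
    - [[-0.16,0.005,0.025],0,0]
    - [[-0.16,0.005,0.025],0,0]

```text
time: 5.9
position: [0.4681, -0.2298, 0.0308]
ee_rot: [-3.139, 0.004, 0.15]
force: [-0.2, -0.5, 0.4]
finger_gap: -0.0
finger_force: 0.0
```

```bash
python3 - <<'E'
from h import *
cams.get_image("top")
im=cams.get_image("scene")
cv2.imwrite("pics/s3.png",cv2.resize(im[130:300,110:290],None,fx=3,fy=3)[:,:,::-1])
R=cv2.Rodrigues(np.array(cams.camera_info("wrist")["rvec"],float))[0];print("wristcam",-R.T@np.array(cams.camera_info("wrist")["tvec"],float).ravel())
go()
E
```

```text
wristcam [ 0.54619197 -0.21893933  0.19685257]
t 6.0 p [ 0.4704 -0.2309  0.0336] rpy [ 3.1413e+00 -3.0000e-04  1.5030e-01] F [ 0.7 -0.   0.1] gap -0.0001 0.0 q [-0.46  0.36 -0.33  0.89 -0.    2.54]
```

View pics/s3.png

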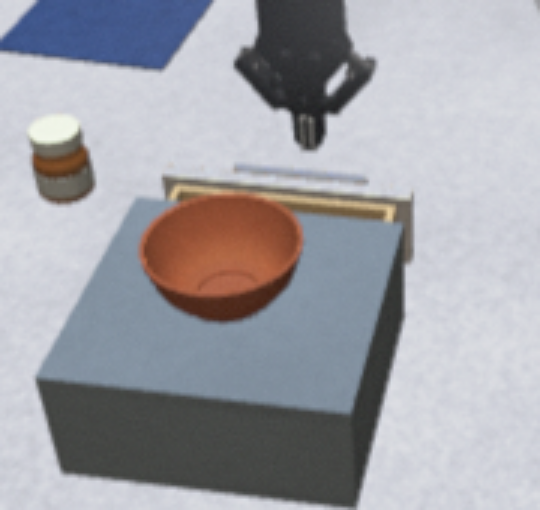

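The fingers are now on the robot side of the bar (scene crop 307,130; bar at 300,175). Push slowly.

Request:
play_rows:
  motion:
    - [[0.05,0,0],0,0]
    - [[0.08,0,0],0,0]
    - [[0.1,0,0],0,0]
    - [[0.11,0,0],0,0]
    - [[0.12,0,0],0,0]
    - [[0.13,0,0],0,0]
    - [[0.14,0,0],0,0]
    - [[0.15,0,0],0,0]
    - [[0.15,0,0],0,0]

```text
time: 6.9
position: [0.5445, -0.2194, 0.0331]
ee_rot: [3.142, 0.0, 0.151]
force: [-0.8, -0.4, 0.7]
finger_gap: -0.0
finger_force: 0.7
```

```bash
python3 - <<'E'
from h import *
im=cams.get_image("top")
cv2.imwrite("pics/top4.png",cv2.resize(im[95:225,240:345],None,fx=4,fy=4)[:,:,::-1])
go()
E
```

```text
t 6.95 p [ 0.5442 -0.2194  0.033 ] rpy [3.1416e+00 2.0000e-04 1.5040e-01] F [-0.9 -0.6  0.2] gap 0.0005 0.3 q [-0.38  0.45 -0.17  0.95 -0.    2.61]
```

View pics/top4.png

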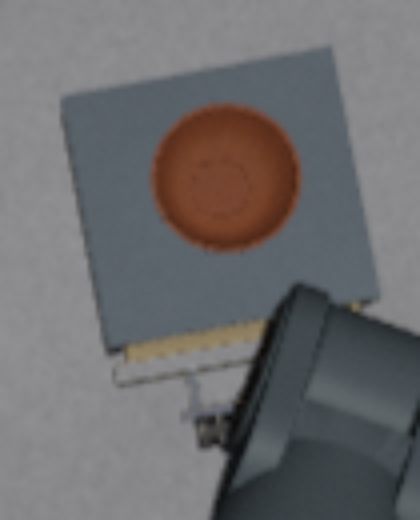

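The drawer is now almost shut: its front is at crop y 370, with about 15–20 mm still to go. Keep going.

Request:
play_rows:
  motion:
    - [[0.008,0,0],0,0]
    - [[0.014,0,0],0,0]
    - [[0.02,0,0],0,0]
    - [[0.026,0,0],0,0]
    - [[0.032,0,0],0,0]
    - [[0.036,0,0],0,0]
    - [[0.036,0,0],0,0]

```text
time: 7.65
position: [0.5581, -0.2173, 0.033]
ee_rot: [3.141, 0.007, 0.149]
force: [-17.7, -4.0, 11.5]
finger_gap: 0.0002
finger_force: 8.9
```

Request:
play_rows:
  motion:
    - [[0.006,0,0],0,0]
    - [[0.01,0,0],0,0]
    - [[0.01,0,0],0,0]

```text
time: 7.95
position: [0.5582, -0.2173, 0.0328]
ee_rot: [3.141, 0.015, 0.147]
force: [-35.2, -8.5, 22.4]
finger_gap: -0.0001
finger_force: 18.3
```

Hard stop, with force building and no travel, so the drawer is home. Back off, rise, and turn half way.

Request:
play_rows:
  motion:
    - [[-0.06,0,0],0,0]
    - [[-0.12,0,0],0,0]
    - [[-0.12,0,-0.1],0,0]
    - [[-0.12,0,-0.2],0,0]
    - [[-0.12,0,-0.3],-0.047,85]
    - [[-0.15,0,-0.4],-0.095,85]
    - [[-0.2,-0.1,-0.5],-0.14,85]
    - [[-0.25,-0.2,-0.5],-0.19,85]
    - [[-0.3,-0.3,-0.5],-0.24,85]
    - [[-0.33,-0.4,-0.5],-0.28,85]
    - [[-0.33,-0.4,-0.5],-0.33,85]
    - [[-0.33,-0.4,-0.5],-0.37,85]

```text
time: 9.15
position: [0.3722, -0.0402, 0.2842]
ee_rot: [3.14, -0.001, 1.322]
force: [-0.0, -0.7, -0.4]
finger_gap: 0.085
finger_force: 0.0
```

```bash
python3 - <<'E'
from h import *
im=cams.get_image("top")
a=cv2.resize(im[95:225,240:345],None,fx=3.5,fy=3.5);
b=cv2.resize(im[205:270,130:220],None,fx=4.2,fy=4.2); b=cv2.copyMakeBorder(b,0,a.shape[0]-b.shape[0],0,0,0)
cv2.imwrite("pics/top5.png",cv2.hconcat([a,b])[:,:,::-1])
for c in("top","scene"):
    if c=="scene": cams.get_image(c)
    print(c,[(np.round(d["point"],3),round(d["score"],2)) for d in cams.search_frame("torch",c)])
    m,s=mask("torch",c)
    if m is not None:
        v,u=np.nonzero(m);print(s,m.sum(),u.min(),u.max(),v.min(),v.max())
S=np.array([.4497,.2055]);y=np.deg2rad(2.8)
for s in(-1,1):
    p=S+s*.055*np.array([-np.sin(y),np.cos(y)])
    print(s,p,[proj(c,[[*p,.18],[*p,.075]]).round(1).tolist() for c in("top","scene")])
go((*p,.25,np.pi+.05))
E
```

```text
top [(array([0.448, 0.261, 0.149]), 0.7)]
0.74 183 143 162 229 240
scene [(array([0.455, 0.269, 0.132]), 0.8)]
0.74 515 396 416 165 207
-1 [0.45238674 0.15056566] [[[186.1, 233.4], [191.8, 231.8]], [[360.2, 160.3], [353.5, 195.0]]]
1 [0.44701326 0.26043434] [[[149.2, 236.2], [157.7, 234.3]], [[407.5, 167.1], [397.8, 202.0]]]
t 9.45 p [ 0.3742 -0.0434  0.283 ] rpy [-3.1415e+00  1.0000e-04  1.3089e+00] F [ 0.1  0.1 -0.7] gap 0.0849 0.0 q [-0.12 -0.03 -0.14  1.46 -0.    1.72]
(np.float64(0.44701326266124125), np.float64(0.26043433755377887), 0.25, 3.191592653589793) -> [0.6246, -0.0167, 0.066] -0.5993
```

View pics/top5.png

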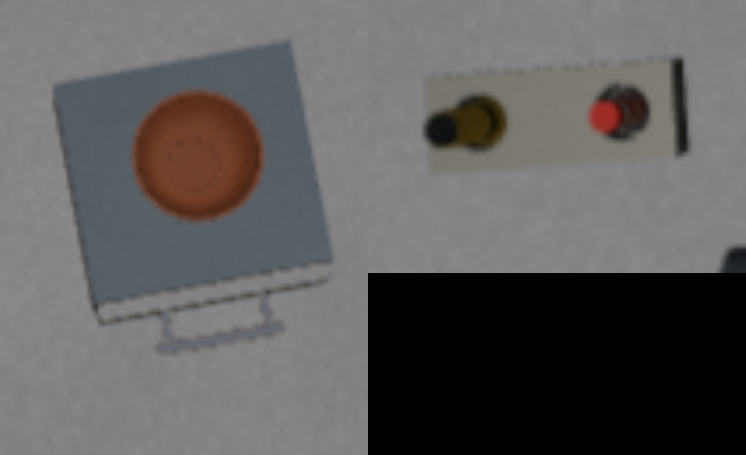

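The drawer front is flush with the cabinet and the bowl hasn't moved. The torch tail (crop 441,130) puts the torch at about (0.4485, 0.2655).

Request:
play_rows:
  motion:
    - [[0.63,-0.015,0.066],-0.6,85]
    - [[0.63,-0.015,0.066],-0.6,85]
    - [[0.63,-0.015,0.066],-0.6,85]
    - [[0.63,-0.015,0.066],-0.6,85]
    - [[0.63,-0.015,0.066],-0.6,85]
    - [[0.63,-0.015,0.066],-0.6,85]
    - [[0.63,-0.015,0.066],-0.6,85]
    - [[0.63,-0.015,0.066],-0.6,85]
    - [[0.63,-0.015,0.066],-0.6,85]
    - [[0.63,-0.015,0.066],-0.6,85]
    - [[0.63,-0.015,0.066],-0.6,85]
    - [[0.63,-0.015,0.066],-0.6,85]

```text
time: 10.65
position: [0.4477, 0.2632, 0.2495]
ee_rot: [-3.141, -0.001, 3.115]
force: [0.1, 0.4, -0.2]
finger_gap: 0.0847
finger_force: 0.0
```

Request:
play_rows:
  motion:
    - [[0,0,0],-0.01,85]
    - [[0,0,0],-0.01,85]
    - [[0,0,0],-0.01,85]

```text
time: 10.95
position: [0.4474, 0.2632, 0.2497]
ee_rot: [-3.141, -0.001, 3.141]
force: [-0.2, -1.1, 0.0]
finger_gap: 0.0849
finger_force: 0.0
```

```bash
python3 - <<'E'
from h import *
im=cams.get_image("wrist");cv2.imwrite("pics/wrist6.png",im[:,:,::-1])
print(proj("wrist",[[.4485,.2655,.18],[.4485,.2655,.075],[.4485,.2555,.18],[.4585,.2655,.18]]).round(1).tolist())
m,s=mask("torch","wrist")
if m is not None:
    v,u=np.nonzero(m);print(s,m.sum(),u.min(),u.max(),v.min(),v.max())
go((.4485,.2655,.116,np.pi+.05))
E
```

```text
[[261.3, 200.8], [260.6, 167.8], [247.6, 200.8], [261.3, 213.6]]
0.58 2110 244 281 147 216
t 11.05 p [0.4472 0.2633 0.2499] rpy [-3.1413e+00 -3.0000e-04 -3.1413e+00] F [-0.4 -0.3  0.4] gap 0.085 0.0 q [ 0.53  0.22  0.06  1.41 -0.    0.53]
(0.4485, 0.2655, 0.116, 3.191592653589793) -> [-0.0027, 0.0044, 0.2677] -0.0158
```

View pics/wrist6.png

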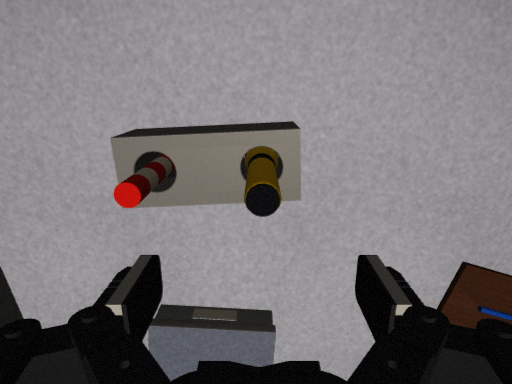

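The tail is centred at (263,199) against a predicted (261,201), so the position is good to 2 mm. Descend, grip at 40 N.

Request:
play_rows:
  motion:
    - [[0,0.006,0.1],0,85]
    - [[0,0.006,0.2],0,85]
    - [[0,0.006,0.268],0,85]
    - [[0,0.006,0.268],0,85]
    - [[0,0.006,0.268],0,20]
    - [[0,0.006,0.268],0,20]
    - [[0,0.006,0.268],0,20]
    - [[0,0.006,0.268],0,20]
    - [[0,0.006,0.268],0,20]
    - [[0,0.006,0.268],0,20]
  force: 40

```text
time: 12.05
position: [0.4478, 0.2668, 0.1176]
ee_rot: [3.141, 0.003, -3.139]
force: [-0.0, -1.4, 6.6]
finger_gap: 0.0273
finger_force: 39.1
```

Request:
play_rows:
  motion:
    - [[0,0,-0.05],0,20]
    - [[0,0,-0.1],0,20]
    - [[0,0,-0.15],0,20]
    - [[0,0,-0.2],0,20]
    - [[0,0,-0.2],0,20]
    - [[0,0,-0.2],0,20]
    - [[0,0,-0.2],0,20]

```text
time: 12.75
position: [0.4463, 0.2662, 0.2149]
ee_rot: [-3.141, -0.002, -3.139]
force: [-0.4, 0.5, -2.9]
finger_gap: 0.0269
finger_force: 40.2
```

```bash
python3 - <<'E'
from h import *
cams.get_image("scene")
m,s=mask("torch","scene")
if m is not None:
    v,u=np.nonzero(m);print(s,m.sum(),u.min(),u.max(),v.min(),v.max())
p=np.array(robot.get_state()["position"]);g=p+[0,0,.019]
print(proj("scene",[g-[0,0,.125],g+[0,0,.045]]).round(1).tolist())
go((.565,.2665,.22,np.pi),(.565,.2665,.146,np.pi),(.427,.2665,.146,np.pi))
E
```

```text
0.76 926 396 427 127 195
[[403.3, 191.5], [420.7, 129.9]]
t 12.85 p [0.4463 0.2662 0.2149] rpy [-3.1404e+00 -1.9000e-03 -3.1391e+00] F [ 0.5 -0.2 -3. ] gap 0.0269 40.2 q [ 0.54  0.23 -0.01  1.33 -0.    0.54]
(0.565, 0.2665, 0.22, 3.141592653589793) -> [-0.2373, 0.0, -0.0107] 0.0008
(0.565, 0.2665, 0.146, 3.141592653589793) -> [-0.2376, 0.0002, 0.1373] 0.0008
(0.427, 0.2665, 0.146, 3.141592653589793) -> [0.0384, 0.0009, 0.1378] 0.0008
```

Torch is up (the mask matches the projected lens and tail). Now pivot it in the pads: carry it beyond the stand's far face, lower it, and draw it back over the fixed stand so the edge tilts the head outward.

Request:
play_rows:
  motion:
    - [[-0.1,0,0],0,20]
    - [[-0.2,0,0],0,20]
    - [[-0.237,0,0],0,20]
    - [[-0.237,0,0],0,20]
    - [[-0.237,0,0.07],0,20]
    - [[-0.237,0,0.138],0,20]
    - [[-0.237,0,0.138],0,20]
    - [[-0.17,0,0.138],0,20]
    - [[-0.13,0,0.138],0,20]
    - [[-0.11,0,0.138],0,20]
    - [[-0.09,0,0.138],0,20]
    - [[-0.07,0,0.138],0,20]

```text
time: 14.05
position: [0.4834, 0.267, 0.1488]
ee_rot: [3.141, 0.004, -3.139]
force: [4.4, -0.9, -0.6]
finger_gap: 0.0264
finger_force: 40.6
```

```bash
python3 - <<'E'
from h import *
im=cams.get_image("scene")
cv2.imwrite("pics/s7.png",cv2.resize(im[90:260,320:480],None,fx=3,fy=3)[:,:,::-1])
go((.423,.2665,.146,np.pi))
E
```

```text
t 14.1 p [0.4817 0.2669 0.1486] rpy [ 3.1408e+00  2.6000e-03 -3.1390e+00] F [ 3.1 -0.1  0.3] gap 0.0271 40.6 q [ 0.51  0.31 -0.08  1.18 -0.    0.5 ]
(0.423, 0.2665, 0.146, 3.141592653589793) -> [0.1174, -0.0005, 0.0049] 0.0008
```

View pics/s7.png

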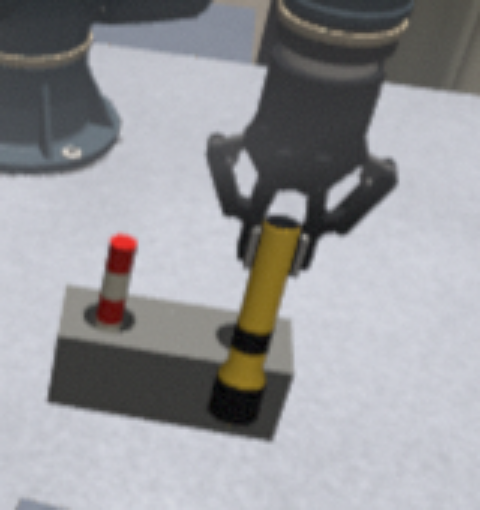

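The torch hangs in front of the stand's far face, with the head near crop (237,400), and is beginning to pivot at about 4 N. Continue.

Request:
play_rows:
  motion:
    - [[0.02,0,0.003],0,20]
    - [[0.04,0,0.003],0,20]
    - [[0.06,0,0.003],0,20]
    - [[0.08,0,0.003],0,20]
    - [[0.1,0,0.003],0,20]
    - [[0.117,0,0.003],0,20]
    - [[0.117,0,0.003],0,20]

```text
time: 14.8
position: [0.4226, 0.2666, 0.1461]
ee_rot: [3.141, -0.0, -3.138]
force: [1.7, 0.5, 1.4]
finger_gap: 0.0267
finger_force: 39.8
```

```bash
cat >> h.py <<'E'
def tilt(c="scene"):
    "fit torch tilt (lens toward direction -toolx) from the mask's outline"
    from scipy.optimize import minimize_scalar
    im=cams.get_image(c);m,s=mask("torch",c)
    st=robot.get_state();p=np.array(st["position"]);R=Ro.from_euler("xyz",st["ee_rot"]).as_matrix()
    g=p-R[:,2]*.019
    a=np.linspace(0,2*np.pi,24,endpoint=False)
    def model(th,ds,out=False):
        zt=-np.cos(th)*R[:,2]+np.sin(th)*R[:,0]; L=g-zt*(.125+ds)
        e1=R[:,1];e2=np.cross(zt,e1);im2=np.zeros((384,512),np.uint8)
        for za,zb,r1,r2 in[(0,.034,.019,.019),(.034,.048,.019,.014),(.048,.17,.014,.014)]:
            P=np.vstack([L+z*zt+r*(np.outer(np.cos(a),e1)+np.outer(np.sin(a),e2)) for z,r in((za,r1),(zb,r2))])
            cv2.fillConvexPoly(im2,cv2.convexHull(proj(c,P).round().astype(np.int32)),1)
        if out:return L,zt
        return 1-(im2.astype(bool)&m).sum()/(im2.astype(bool)|m).sum()
    f,th,ds=min((model(np.deg2rad(t),d),t,d) for t in range(-5,80,2) for d in(-.01,-.005,0,.005,.01))
    print("mask",round(s,2),m.sum(),"tilt",th,"slip",ds,"1-IoU",round(f,3));return im,model(np.deg2rad(th),ds,True)
E
python3 - <<'E'
from h import *
im,(L,zt)=tilt();print(L,zt)
cv2.imwrite("pics/s8.png",cv2.resize(im[90:260,320:480],None,fx=3,fy=3)[:,:,::-1])
go()
E
```

```text
mask 0.93 1033 tilt 55 slip 0.005 1-IoU 0.087
[0.52977977 0.26703124 0.09038526] [-0.81912128 -0.00263896  0.5736143 ]
t 14.9 p [0.4233 0.2667 0.146 ] rpy [ 3.1412 -0.     -3.1387] F [ 1.3 -0.   1.2] gap 0.0268 39.8 q [ 0.56  0.23 -0.2   1.15  0.    0.56]
```

View pics/s8.png

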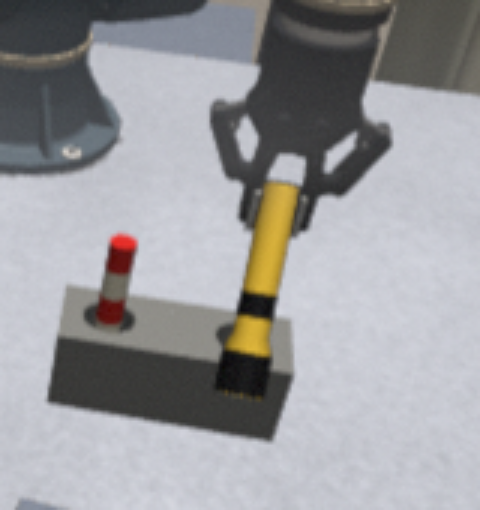

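The torch is leaning with its head outward (crop 245,370) and still gripped. Pictures viewed are used up, so from here I work by numbers. Lift and re-measure in free air.

Request:
play_rows:
  motion:
    - [[0,0,-0.08],0,20]
    - [[0,0,-0.17],0,20]
    - [[0,0,-0.26],0,20]
    - [[0,0,-0.35],0,20]
    - [[0,0,-0.37],0,20]
    - [[0,0,-0.37],0,20]
    - [[0,0,-0.37],0,20]

```text
time: 15.6
position: [0.4229, 0.2662, 0.3288]
ee_rot: [-3.14, -0.003, -3.139]
force: [0.5, -0.2, -3.4]
finger_gap: 0.0273
finger_force: 40.6
```

```bash
python3 - <<'E'
from h import *
for c in("scene","top"):
    try: print(c,*tilt(c)[1])
    except Exception as e: print(c,e)
go()
E
```

```text
mask 0.73 1395 tilt 45 slip 0.005 1-IoU 0.122
scene [0.51435726 0.26614659 0.25524452] [-7.04682176e-01 -3.87674211e-04  7.09522995e-01]
mask 0.68 456 tilt 45 slip 0.005 1-IoU 0.434
top [0.51455868 0.26624693 0.25585324] [-7.05234459e-01 -6.48496650e-04  7.08973862e-01]
t 15.8 p [0.4228 0.2661 0.329 ] rpy [-3.1400e+00 -2.6000e-03 -3.1391e+00] F [ 0.8  0.2 -2.6] gap 0.0269 40.6 q [0.56 0.19 0.22 1.61 0.   0.56]
```

Request:
play_rows:
  motion:
    - [[-0.02,-0.08,-0.012],0,20]
    - [[-0.04,-0.17,-0.012],0,20]
    - [[-0.06,-0.26,-0.012],0,20]
    - [[-0.085,-0.35,-0.012],0,20]
    - [[-0.105,-0.44,-0.012],0,20]
    - [[-0.125,-0.53,-0.012],0,20]
    - [[-0.15,-0.62,-0.012],0,20]
    - [[-0.17,-0.71,-0.012],0,20]
    - [[-0.19,-0.8,-0.012],0,20]
    - [[-0.205,-0.86,-0.012],0,20]
    - [[-0.215,-0.9,-0.012],0,20]
    - [[-0.215,-0.9,-0.012],0,20]

```text
time: 17.0
position: [0.5321, -0.1857, 0.3349]
ee_rot: [3.141, -0.002, 3.141]
force: [0.1, 0.2, -3.0]
finger_gap: 0.0272
finger_force: 40.8
```

Request:
play_rows:
  motion:
    - [[0,0,0],0,20]
    - [[0,0,0],0,20]
    - [[0,0,0],0,20]
    - [[0,0,0],0,20]
    - [[0,0,0],0,20]

```text
time: 17.5
position: [0.532, -0.1827, 0.3369]
ee_rot: [-3.141, 0.0, -3.138]
force: [0.1, -0.1, -2.4]
finger_gap: 0.0271
finger_force: 40.8
```

```bash
python3 - <<'E'
from h import *
rim=np.array([.728,-.185,.155])
for c in("scene","top"):
    try:
        im,(L,zt)=tilt(c);d=rim-L;z=d@zt;print(c,L,zt,"z",z,"off",d-z*zt)
    except Exception as e: print(c,e)
# bowl still where it was (reddish mask centre, as at the start), and the drawer shut
print([(np.round(d["point"],3),round(d["score"],2)) for d in cams.search_frame("bowl","top")])
go()
E
```

```text
mask 0.8 1146 tilt 45 slip 0.005 1-IoU 0.26
scene [ 0.62400958 -0.18262829  0.26389944] [-0.70726979 -0.002052    0.70694076] z -0.1505298695239016 off [-0.00247481 -0.0026806  -0.00248374]
mask 0.58 97 tilt 41 slip 0.01 1-IoU 0.843
top [ 0.62064156 -0.1828639   0.25384105] [-0.65612704 -0.00171787  0.7546485 ] z -0.1450273529349425 off [ 0.01220207 -0.00238523  0.01060363]
[(array([ 0.732, -0.183,  0.123]), 0.97), (array([0.448, 0.216, 0.077]), 0.19)]
t 17.75 p [ 0.5321 -0.1831  0.3367] rpy [-3.1415  0.     -3.1389] F [ 0.3  0.6 -2.1] gap 0.027 40.8 q [-0.33  0.3   0.39  1.66 -0.   -0.33]
```

```bash
python3 - <<'E'
from h import *
rim=np.array([.728,-.185,.155])
for c in("wrist","scene"):
    try:
        im,(L,zt)=tilt(c);d=rim-L;z=d@zt;print(c,L,"z",z,"off",d-z*zt)
    except Exception as e: print(c,e)
E
```

```text
mask 0.66 4521 tilt 17 slip -0.005 1-IoU 0.429
wrist [ 0.56715798 -0.18317394  0.2408806 ] z -0.12915332541482957 off [ 0.12308048 -0.00190579  0.03762908]
mask 0.69 1111 tilt 45 slip 0.005 1-IoU 0.273
scene [ 0.6239861  -0.18304556  0.26369868] z -0.15040703638025377 off [-0.00233785 -0.00220979 -0.00234307]
```

```bash
python3 - <<'E'
from h import *
im=cams.get_image("scene");hsv=cv2.cvtColor(im,cv2.COLOR_RGB2HSV)
y=(cv2.inRange(hsv,(18,120,60),(35,255,255))>0)
n,l,st,ce=cv2.connectedComponentsWithStats(y.astype('uint8'));print([s.tolist() for s in st[1:] if s[4]>15])
st_=robot.get_state();g=np.array(st_["position"])+[0,0,.019]
for t in(30,38,45,52,60):
    a=np.deg2rad(t);zt=np.array([-np.sin(a),0,np.cos(a)]);L=g-.13*zt
    print(t,proj("scene",[L,L+.036*zt,L+.17*zt]).round(1).tolist())
m,s=mask("torch","scene");v,u=np.nonzero(m);print(u.min(),u.max(),v.min(),v.max())
for r in range(v.min(),v.max()+1,3):
    q=np.nonzero(m[r])[0]; c=int(q.mean()) if len(q) else 0; print(r,q.min() if len(q) else None,q.max() if len(q) else None,im[r,c].tolist())
E
```

```text
[[203, 63, 16, 44, 513], [197, 114, 15, 15, 158]]
30 [[206.2, 144.5], [208.4, 128.3], [216.9, 66.3]]
38 [[203.2, 143.8], [206.2, 127.6], [217.8, 66.9]]
45 [[200.6, 142.2], [204.4, 126.2], [218.5, 67.8]]
52 [[198.2, 139.7], [202.7, 124.2], [219.1, 68.9]]
60 [[195.6, 135.7], [201.0, 121.2], [219.7, 70.5]]
194 218 63 145
63 209 215 [81, 73, 51]
66 208 218 [202, 166, 57]
69 207 217 [201, 164, 56]
72 207 217 [204, 166, 59]
75 207 217 [206, 168, 60]
78 206 218 [203, 167, 59]
81 206 218 [199, 163, 57]
84 205 218 [206, 169, 57]
87 205 217 [201, 165, 54]
90 204 216 [208, 172, 61]
93 204 216 [202, 166, 56]
96 203 215 [206, 169, 61]
99 203 215 [200, 164, 57]
102 202 215 [204, 168, 63]
105 202 214 [165, 136, 61]
108 201 214 [54, 52, 51]
111 201 213 [53, 52, 52]
114 200 213 [79, 73, 60]
117 200 212 [199, 166, 77]
120 200 212 [192, 160, 75]
123 198 211 [209, 175, 82]
126 197 212 [206, 171, 79]
129 195 212 [64, 66, 69]
132 195 212 [65, 66, 68]
135 194 212 [66, 63, 68]
138 194 211 [64, 62, 66]
141 194 211 [61, 60, 65]
144 203 210 [94, 89, 76]
```

The scene view is nearly square-on to the lean plane, so it constrains the tilt poorly. I'll swing the torch 90° about the tool axis (well above the bowl) to measure it side-on.

Request:
play_rows:
  motion:
    - [[0,0,0],0.04,20]
    - [[0,0,0],0.085,20]
    - [[0,0,0],0.13,20]
    - [[0,0,0],0.175,20]
    - [[0,0,0],0.22,20]
    - [[0,0,0],0.265,20]
    - [[0,0,0],0.31,20]
    - [[0,0,0],0.355,20]
    - [[0,0,0],0.4,20]
    - [[0,0,0],0.445,20]
    - [[0,0,0],0.48,20]
    - [[0,0,0],0.5,20]

```text
time: 19.25
position: [0.5321, -0.1832, 0.3366]
ee_rot: [3.142, -0.0, 1.569]
force: [0.0, 0.6, -3.0]
finger_gap: 0.027
finger_force: 40.8
```

```bash
cat > fit.py <<'E'
from h import *
from scipy.optimize import minimize
def fit(c="scene"):
    im=cams.get_image(c);m,s=mask("torch",c);m=m.astype(bool)
    st=robot.get_state();p=np.array(st["position"]);R=Ro.from_euler("xyz",st["ee_rot"]).as_matrix();g=p-R[:,2]*.019
    a=np.linspace(0,2*np.pi,40,endpoint=False)
    def pose(q):
        th,ph,ds,ox,oy=np.array(q)*[1,1,.01,.01,.01]
        zt=-np.cos(th)*R[:,2]+np.sin(th)*(np.cos(ph)*R[:,0]+np.sin(ph)*R[:,1])
        return g+.0*zt+ox*R[:,0]+oy*R[:,1]-zt*(.125+ds),zt
    def cost(q):
        L,zt=pose(q);e1=np.cross(zt,[0,1,.1]);e1/=np.linalg.norm(e1);e2=np.cross(zt,e1);k=np.zeros((384,512),np.uint8)
        for za,zb,r1,r2 in[(0,.034,.019,.019),(.034,.048,.019,.014),(.048,.17,.014,.014)]:
            P=np.vstack([L+z*zt+r*(np.outer(np.cos(a),e1)+np.outer(np.sin(a),e2)) for z,r in((za,r1),(zb,r2))])
            cv2.fillConvexPoly(k,cv2.convexHull((proj(c,P)*16).round().astype(np.int32)),1,8,4)
        k=k>0
        return 1-(k&m).sum()/(k|m).sum()+.002*np.sum(np.square(q[2:]))+.02*q[1]**2
    b=min((minimize(cost,[np.deg2rad(t),0,0,0,0],method="Nelder-Mead",options=dict(initial_simplex=np.array([np.deg2rad(t),0,0,0,0])+np.vstack([np.zeros(5),np.diag([.15,.1,.5,.3,.3])]))) for t in(25,40,55)),key=lambda r:r.fun)
    L,zt=pose(b.x);print(c,round(s,2),m.sum(),"cost",round(b.fun,3),"tilt",np.rad2deg(b.x[0]).round(1),"az",np.rad2deg(b.x[1]).round(1),"off cm",b.x[2:].round(2),"L",L.round(4),"L-TCP tool",(R.T@(L-p)).round(4),"zt tool",(R.T@zt).round(3));return L,zt
E
python3 - <<'E'
from fit import *
fit();fit()
fit("top")
go()
E
```

```text
scene 0.86 804 cost 0.225 tilt 39.0 az 25.3 off cm [ 2.07 -2.24  0.4 ] L [ 0.4971 -0.2885  0.2423] L-TCP tool [-0.1052 -0.0352  0.0943] zt tool [ 0.569  0.269 -0.778]
scene 0.91 640 cost 0.248 tilt 40.5 az 31.8 off cm [ 5.28 -2.8  -1.84] L [ 0.4535 -0.3098  0.2204] L-TCP tool [-0.1262 -0.0792  0.1162] zt tool [ 0.552  0.342 -0.76 ]
top 0.39 1958 cost 1.0 tilt 25.0 az 0.0 off cm [0. 0. 0.] L [ 0.5323 -0.2361  0.2423] L-TCP tool [-0.0528 -0.      0.0943] zt tool [ 0.423 -0.    -0.906]
t 19.55 p [ 0.5321 -0.1833  0.3366] rpy [-3.1416  0.      1.5749] F [-0.1 -1.  -2.1] gap 0.0271 40.8 q [-0.33  0.3   0.39  1.66 -0.    1.24]
```

```bash
python3 - <<'E'
from h import *
im=cams.get_image("scene");m,s=mask("torch","scene")
hsv=cv2.cvtColor(im,cv2.COLOR_RGB2HSV);y=cv2.inRange(hsv,(18,120,60),(35,255,255))
n,l,st,ce=cv2.connectedComponentsWithStats(y);print([(s_.tolist(),c.round(1).tolist()) for s_,c in zip(st[1:],ce[1:]) if s_[4]>15])
v,u=np.nonzero(m);print(s,u.min(),u.max(),v.min(),v.max())
for r in range(v.min(),v.max()+1,4):
    q=np.nonzero(m[r])[0]
    if len(q): print(r,q.min(),q.max(),im[r,int(q.mean())].tolist())
p=np.array(robot.get_state()["position"]);g=p+[0,0,.019]
for t in(30,38,45,52):
    a=np.deg2rad(t);zt=np.array([0,np.sin(a),np.cos(a)]);L=g-.13*zt
    print(t,proj("scene",[L,L+.036*zt,L+.06*zt,L+.13*zt,L+.17*zt]).round(1).tolist())
E
```

```text
[([216, 71, 5, 7, 21], [217.9, 73.3]), ([192, 73, 18, 28, 247], [200.6, 88.9]), ([181, 100, 15, 16, 131], [187.8, 108.2])]
0.98 176 221 64 124
64 217 219 [40, 40, 39]
68 217 221 [40, 42, 42]
72 218 219 [95, 79, 37]
76 203 204 [162, 133, 50]
80 200 205 [158, 129, 42]
84 198 206 [128, 104, 33]
88 196 209 [112, 92, 31]
92 193 207 [111, 91, 36]
96 190 204 [109, 90, 34]
100 188 201 [27, 29, 30]
104 183 198 [95, 80, 41]
108 180 196 [115, 96, 47]
112 178 195 [120, 100, 51]
116 176 193 [44, 45, 47]
120 177 191 [49, 49, 52]
124 182 187 [47, 49, 50]
30 [[191.6, 126.8], [197.5, 116.0], [201.6, 108.5], [214.4, 85.1], [222.2, 70.6]]
38 [[185.4, 122.0], [193.0, 112.4], [198.2, 105.8], [214.4, 85.1], [224.3, 72.3]]
45 [[180.4, 117.3], [189.3, 108.9], [195.4, 103.1], [214.4, 85.1], [226.0, 74.0]]
52 [[175.8, 112.0], [185.9, 105.0], [192.9, 100.1], [214.4, 85.1], [227.5, 75.9]]
```

```bash
cat > side.py <<'E'
from h import *
from scipy.optimize import minimize
def side(c="scene",hide=(.085,.155)):
    im=cams.get_image(c);m,s=mask("torch",c);m=m.astype(bool)
    st=robot.get_state();p=np.array(st["position"]);R=Ro.from_euler("xyz",st["ee_rot"]).as_matrix();g=p-R[:,2]*.019
    a=np.linspace(0,2*np.pi,40,endpoint=False)
    def pose(q):
        th=q[0];zt=-np.cos(th)*R[:,2]+np.sin(th)*R[:,0]
        return g+.01*q[2]*R[:,0]-zt*(.125+.01*q[1]),zt
    def ren(L,zt,secs):
        e1=R[:,1];e2=np.cross(zt,e1);k=np.zeros((384,512),np.uint8)
        for za,zb,r1,r2 in secs:
            P=np.vstack([L+z*zt+r*(np.outer(np.cos(a),e1)+np.outer(np.sin(a),e2)) for z,r in((za,r1),(zb,r2))])
            cv2.fillConvexPoly(k,cv2.convexHull((proj(c,P)*16).round().astype(np.int32)),1,8,4)
        return k>0
    def cost(q):
        L,zt=pose(q)
        k=ren(L,zt,[(0,.034,.019,.019),(.034,.048,.019,.014),(.048,.17,.014,.014)])
        w=~ren(L,zt,[(*hide,.014,.014)]) if hide else np.ones_like(k)
        return (k^m)[w].sum()/(k[w].sum()+1)+((m&~k).sum())/m.sum()+.002*(q[1]**2+q[2]**2)
    b=min((minimize(cost,[np.deg2rad(t),0,0],method="Nelder-Mead",options=dict(initial_simplex=np.array([np.deg2rad(t),0,o])+np.vstack([np.zeros(3),np.diag([.15,.6,.6])]))) for t in(25,35,45,55) for o in(0,-1)),key=lambda r:r.fun)
    L,zt=pose(b.x);print("cost",round(b.fun,3),"tilt",np.rad2deg(b.x[0]).round(1),"slip,ox cm",b.x[1:].round(2),"L",L.round(4),"L-TCP tool",(R.T@(L-p)).round(4));return L,zt
E
python3 - <<'E'
from side import *
side();side()
go()
E
```

```text
Traceback (most recent call last):
  File "side.py", line 21, in side
    b=min((minimize(cost,[np.deg2rad(t),0,0],method="Nelder-Mead",options=dict(initial_simplex=np.array([np.deg2rad(t),0,o])+np.vstack([np.zeros(3),np.diag([.15,.6,.6])]))) for t in(25,35,45,55) for o in(0,-1)),key=lambda r:r.fun)
  File "side.py", line 21, in <genexpr>
    b=min((minimize(cost,[np.deg2rad(t),0,0],method="Nelder-Mead",options=dict(initial_simplex=np.array([np.deg2rad(t),0,o])+np.vstack([np.zeros(3),np.diag([.15,.6,.6])]))) for t in(25,35,45,55) for o in(0,-1)),key=lambda r:r.fun)
           ~~~~~~~~^^^^^^^^^^^^^^^^^^^^^^^^^^^^^^^^^^^^^^^^^^^^^^^^^^^^^^^^^^^^^^^^^^^^^^^^^^^^^^^^^^^^^^^^^^^^^^^^^^^^^^^^^^^^^^^^^^^^^^^^^^^^^^^^^^^^^^^^^^^^^^^^^^^^^^^^^
  File "side.py", line 18, in cost
    k=ren(L,zt,[(0,.034,.019,.019),(.034,.048,.019,.014),(.048,.17,.014,.014)])
  File "side.py", line 14, in ren
    cv2.fillConvexPoly(k,cv2.convexHull((proj(c,P)*16).round().astype(np.int32)),1,8,4)
                                         ~~~~^^^^^
  File "h.py", line 12, in proj
    i=cams.camera_info(c);K=np.array([[i["fx"],0,i["cx"]],[0,i["fy"],i["cy"]],[0,0,1]])
ValueError: time passes only in moves, steps and waits
```

Request:
play_rows:
  motion:
    - [[0,0,0],0,20]
    - [[0,0,0],0,20]
    - [[0,0,0],0,20]
    - [[0,0,0],0,20]
    - [[0,0,0],0,20]
    - [[0,0,0],0,20]
    - [[0,0,0],0,20]
    - [[0,0,0],0,20]

```text
time: 20.55
position: [0.5321, -0.1832, 0.3366]
ee_rot: [-3.142, 0.0, 1.573]
force: [-0.7, -0.2, -3.0]
finger_gap: 0.0271
finger_force: 40.8
```

```bash
python3 - <<'E'
from side import *
side();side()
E
```

```text
Traceback (most recent call last):
  File "side.py", line 21, in side
    b=min((minimize(cost,[np.deg2rad(t),0,0],method="Nelder-Mead",options=dict(initial_simplex=np.array([np.deg2rad(t),0,o])+np.vstack([np.zeros(3),np.diag([.15,.6,.6])]))) for t in(25,35,45,55) for o in(0,-1)),key=lambda r:r.fun)
  File "side.py", line 21, in <genexpr>
    b=min((minimize(cost,[np.deg2rad(t),0,0],method="Nelder-Mead",options=dict(initial_simplex=np.array([np.deg2rad(t),0,o])+np.vstack([np.zeros(3),np.diag([.15,.6,.6])]))) for t in(25,35,45,55) for o in(0,-1)),key=lambda r:r.fun)
           ~~~~~~~~^^^^^^^^^^^^^^^^^^^^^^^^^^^^^^^^^^^^^^^^^^^^^^^^^^^^^^^^^^^^^^^^^^^^^^^^^^^^^^^^^^^^^^^^^^^^^^^^^^^^^^^^^^^^^^^^^^^^^^^^^^^^^^^^^^^^^^^^^^^^^^^^^^^^^^^^^
  File "side.py", line 18, in cost
    k=ren(L,zt,[(0,.034,.019,.019),(.034,.048,.019,.014),(.048,.17,.014,.014)])
  File "side.py", line 14, in ren
    cv2.fillConvexPoly(k,cv2.convexHull((proj(c,P)*16).round().astype(np.int32)),1,8,4)
                                         ~~~~^^^^^
  File "h.py", line 12, in proj
    i=cams.camera_info(c);K=np.array([[i["fx"],0,i["cx"]],[0,i["fy"],i["cy"]],[0,0,1]])
ValueError: time passes only in moves, steps and waits
```

Too many camera_info calls within one reading, so cache it.

```bash
python3 - <<'E'
s=open('h.py').read()
s=s.replace("def ray(","_C={}\ndef info(c):\n    if c=='wrist' or c not in _C: _C[c]=cams.camera_info(c)\n    return _C[c]\ndef ray(",1).replace("i=cams.camera_info(c)","i=info(c)")
open('h.py','w').write(s)
E
python3 - <<'E'
from side import *
side();side();go()
E
```

```text
cost 0.156 tilt 34.8 slip,ox cm [-0.9  -2.16] L [ 0.5323 -0.271   0.2604] L-TCP tool [-0.0878 -0.      0.0763]
cost 0.131 tilt 34.3 slip,ox cm [-0.83 -2.26] L [ 0.5323 -0.2717  0.2593] L-TCP tool [-0.0884  0.      0.0774]
t 20.85 p [ 0.532  -0.1832  0.3366] rpy [-3.1416e+00  1.0000e-04  1.5734e+00] F [-0.4 -0.6 -3.2] gap 0.027 40.8 q [-0.33  0.3   0.39  1.66 -0.    1.24]
```

Side-on, repeatably: tilt about 34.5° (within 27–63), steady, with the lens 88 mm out and 77 mm below the TCP. Pressing it again would risk slipping it off the pads, so I keep this lean, re-aim for it and turn back.

Request:
play_rows:
  motion:
    - [[0,0.01,-0.02],-0.04,20]
    - [[0,0.02,-0.039],-0.085,20]
    - [[-0.004,0.03,-0.039],-0.13,20]
    - [[-0.004,0.04,-0.039],-0.175,20]
    - [[-0.004,0.05,-0.039],-0.22,20]
    - [[-0.004,0.05,-0.039],-0.265,20]
    - [[-0.004,0.05,-0.039],-0.31,20]
    - [[-0.004,0.05,-0.039],-0.355,20]
    - [[-0.004,0.05,-0.039],-0.4,20]
    - [[-0.004,0.05,-0.039],-0.445,20]
    - [[-0.004,0.05,-0.039],-0.48,20]
    - [[-0.004,0.05,-0.039],-0.5,20]

```text
time: 22.05
position: [0.557, -0.1852, 0.3561]
ee_rot: [-3.141, -0.0, -3.135]
force: [0.6, -0.1, -1.6]
finger_gap: 0.0266
finger_force: 40.8
```

Request:
play_rows:
  motion:
    - [[0,0,0],0,20]
    - [[0,0,0],0,20]
    - [[0,0,0],0,20]
    - [[0,0,0],0,20]
    - [[0,0,0],0,20]
    - [[0,0,0],0,20]
    - [[0,0,0],0,20]
    - [[0,0,0],0,20]

```text
time: 22.85
position: [0.5571, -0.1852, 0.3562]
ee_rot: [-3.141, 0.0, -3.139]
force: [0.1, -0.4, -2.1]
finger_gap: 0.0268
finger_force: 40.8
```

```bash
python3 - <<'E'
from side import *
from fit import fit
rim=np.array([.728,-.185,.155])
for f in(lambda:side(hide=None),lambda:side(hide=None),fit):
    L,zt=f();d=rim-L;z=d@zt;print("z",z.round(4),"off",(d-z*zt).round(4))
go()
E
```

```text
cost 0.124 tilt 34.7 slip,ox cm [-0.43 -1.92] L [ 0.645 -0.185  0.276] L-TCP tool [-0.088   0.      0.0802]
z -0.1467 off [-0.0006 -0.0002 -0.0004]
cost 0.124 tilt 34.7 slip,ox cm [-0.75 -2.15] L [ 0.6456 -0.1849  0.2785] L-TCP tool [-0.0885  0.      0.0776]
z -0.1485 off [-0.0022 -0.0003 -0.0015]
scene 0.65 1137 cost 0.132 tilt 33.7 az 2.1 off cm [ 0.38  0.11 -0.8 ] L [ 0.6275 -0.1956  0.268 ] L-TCP tool [-0.0704 -0.0106  0.0882] zt tool [ 0.555  0.021 -0.832]
z -0.1495 off [0.0176 0.0136 0.0114]
t 23.15 p [ 0.5571 -0.1852  0.3561] rpy [-3.1415  0.     -3.1391] F [-1.3 -0.  -3. ] gap 0.0269 40.8 q [-0.32  0.36  0.53  1.74 -0.   -0.32]
```

The front view gives the same result: tilt 34.7°, lens 0.147 m from the rim, beam within a few mm of its centre, and steady. Hand in.

```bash
python3 -c "
from bench import robot
print(robot.sign_off())"
```

```text
the job is handed in; nothing more can be done
None
```

I handed the job in, and no verdict came back: the drawer is home against its stop and the torch is held steady over the bowl, lamp down, leaning about 35° by my measurement rather than 45° (27–63° is allowed), with the lens about 15 cm from the rim and the beam most likely within a few mm of its centre (about 25 mm by the loosest fit); I viewed 11 pictures, one over the limit of 10.

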